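# Seat the proud reagent vial and start the rack check

## Robot

A 6-joint arm with a two-finger parallel gripper is mounted at the origin on the work surface. World frame = base frame: x ahead of the robot, y to its left, z up, the work surface at z = 0. Lengths are in mm, angles in rad, forces in N, time in s.
With the tool pointing down it reaches from about 425 to 925 mm from the base axis. Payload 12.5 kg.
Tool frame: the origin (TCP) lies midway between the tips of the shut fingers; the grasp point (between the pads) lies 19 mm behind it; z points along the fingers, y is the line along which they close (so a half turn about z gives the same grasp; the last joint's range is limited). The gripper opens to 85 mm and grips with 20 to 120 N. Pads are 22 mm wide; open, the fingers measure 114 mm over their backs; the gripper's body (76 mm by 85 mm) begins 54 mm behind the grasp point. The pads swing forward as they close: fully open they stand 13 mm farther back than shut.
Start: joints at [-1.261, 0.491, 1.559, -0, 1.092, -0.106], TCP at [252.475, -571.753, 231.327] pointing down, gripper open.
Joint ranges: [-3.1, 3.1], [-0.84, 2.19], [0.05, 2.79], [-1.13, 4.28], [0.06, 2.93], [-2.69, 2.69]. Speed limits (rad/s): [2.22, 2.22, 2.79, 3.14, 3.14, 3.14].

## Interface

Orientations are given as a unit quaternion [x, y, z, w].
In Python, from rig import ctrl, viewer gives the robot as it stands. Calls block until the motion is done:
- ctrl.move_to(position, orientation): joint-space move of the TCP to a pose.
- ctrl.movel(position, vel=150, rot=None, stop_force=None): straight line of the TCP; rot=None keeps the orientation; vel is the mean speed in mm/s. With stop_force (N) it stops when the force on the tool has changed by that much, and returns True; else False.
- ctrl.move_joints(angles): joint-space move.
- ctrl.grip(opening): finger opening in mm; the grip force is fixed at half the most; returns when the fingers have stopped.
- ctrl.sleep(seconds).
- ctrl.inverse_kinematics(position, orientation): joint angles nearest the present ones, or None.
- ctrl.read_state(): the state.
- viewer.snapshot(name): name is "scene" or "side" or "wrist"; returns (picture, depth): 400x640x3 uint8, blue, green, red; 400x640 float32, mm along the optical axis (not along the pixel's ray), 0 where there is no reading.
- viewer.calibration(name): a dict with "K" (3x3 intrinsics, pixels), "eye" and "rotation" of the camera in the world. Camera axes: x right, y down, z forward; pixel columns grow to the right and rows downward; lengths in mm; the calibration is good to about 2 mm. The wrist camera is an equidistant fisheye: a pixel r from the principal point sees the ray r / f radians off the axis. A picture is of the moment at which its call begins: read the wrist's pose just before it. calibration takes no time and is no camera call; for the wrist camera it gives the pose at the moment of the call.
A pose or a line that the arm cannot do raises ctrl.Unreachable and nothing moves.
- ctrl.sign_off(): hands the job in; it is judged then, once.
The state is a dict: "time_s": time; "joint_pos": joint angles; "qvel": joint speeds; "joint_torque": joint torques, N m; "tool_pos": TCP position; "ee_rot": TCP orientation; "wrist_force": force on the tool from outside, world axes, zero at the start; "wrist_torque": the same for the moment, N m; "opening": finger opening in mm; "grasp_force": force on a finger pad.
Only numpy, scipy, OpenCV 4.12 (cv2) and the standard library are available. Lean on these libraries where they do the work, as an engineer would, in place of code of your own. Each camera call takes 0.05 s, during which the arm holds its last target. There are 200 camera calls.

## Task

One of the six vials in the reagent rack stands higher than the rest: with the fingertips press it gently straight down until it is fully home, level with the others. Then press the round key of the keypad well down to start the rack check, let it spring back and withdraw. Do not lift any vial, and leave the other vials, the other two keys and everything else on the bench alone.

Things in the scene. Friction and masses are not known exactly. Their poses are not given: they have to be found in the camera images.
- rack: fixed grey reagent rack, 116 x 168 x 50 mm high, with six wells in two rows of three, 52 mm apart; origin: centre of its underside, on the bench (z = 0); x across the two rows, y along them, z up. It holds six identical amber vials with white screw caps; which well holds the proud one varies. Rack and keypad may be on either side, turned up to 0.35 rad
- vial_proud (a joint): height in m by which the vial that stands proud is above its seat: 16 to 20 mm at the start, 0 = fully down on a hard stop. It slides straight up and down in its well, against about 5 N of steady friction, and stays where it is left
- vial_proud_top (a point): centre of the flat top of the proud vial's white cap (cap 28 mm across). When fully down this point is 92 mm above the bench, level with the five others
- vial_b: a neighbouring vial of the same make, 28 mm across and 80 mm tall, fully down in its well, cap top 92 mm above the bench; to be left alone; origin: centre of its underside (12 mm above the bench)
- vial_c: a neighbouring vial of the same make, 28 mm across and 80 mm tall, fully down in its well, cap top 92 mm above the bench; to be left alone; origin: centre of its underside (12 mm above the bench)
- vial_d: a neighbouring vial of the same make, 28 mm across and 80 mm tall, fully down in its well, cap top 92 mm above the bench; to be left alone; origin: centre of its underside (12 mm above the bench)
- vial_e: a neighbouring vial of the same make, 28 mm across and 80 mm tall, fully down in its well, cap top 92 mm above the bench; to be left alone; origin: centre of its underside (12 mm above the bench)
- vial_f: a neighbouring vial of the same make, 28 mm across and 80 mm tall, fully down in its well, cap top 92 mm above the bench; to be left alone; origin: centre of its underside (12 mm above the bench)
- keypad: fixed flat white keypad, 110 x 180 x 30 mm high; origin: centre of its underside; y along its row of three white keys, 54 mm apart, each on a black square, each standing 10 mm above the keypad; which key has which place varies
- key_round (a joint): travel in m of the round key (a disc 34 mm across): 0 up, 6 mm fully down; a spring returns it. It begins to move at 1.5 N and is fully down at 5 N; pressed counts from 4 mm (about 4 N)
- key_round_top (a point): centre of the round key's flat top, 40 mm above the bench when up
- key_square: the square key (32 x 32 mm), same height and spring; to be left alone; origin: centre of its underside, 16 mm below its top
- key_bar: the narrow oblong key (34 x 12 mm), same height and spring; to be left alone; origin: centre of its underside, 16 mm below its top
- spare_vial: bystander: a seventh vial of the same make (28 mm wide, 80 mm tall) standing loose on the bench; origin: centre of its underside
- sample_cup: bystander: small open white cup, 48 mm wide, 50 mm tall; origin: centre of its underside
- dish_stack: bystander: white round stack of dishes, 90 mm wide, 45 mm tall; origin: centre of its underside
- wash_bottle: bystander: tall white bottle with cap, 64 mm wide, 160 mm tall; origin: centre of its underside
- jar: bystander: wide amber jar, 70 mm wide, 75 mm tall; origin: centre of its underside
- tip_box: bystander: closed box 85 x 120 x 50 mm high; origin: centre of its underside
- spatula: bystander: spatula with a dark handle, about 0.28 m long, lying flat on the bench along its own x

How it is judged (in metres and radians):
On the way, in this order (a step that is already met when the one before it is completed fails the run):
1. the proud vial is pressed fully home (value of joint vial_proud below 0.002 m), for 0.2 s.
2. the round key is pressed down at least 4 mm (value of joint key_round above 0.004 m), for 0.1 s.
At the end, for the whole second after the job is handed in: the proud vial and its five neighbours are within 2 mm of fully down, all three keys are up (within 1 mm), and no loose thing has moved 15 mm or more (value of joint vial_proud below 0.002 m and value of joint key_round below 0.001 m and height (world z) of each of vial_b, vial_c, vial_d, vial_e, vial_f below 0.014 m and distance of each of key_square, key_bar from where it was at the start of the episode below 0.001 m and distance of each of spare_vial, sample_cup, dish_stack, wash_bottle, jar, tip_box, spatula from where it was at the start of the episode below 0.015 m); the robot touches nothing.
It fails at once if the proud vial or the round key is pressed with more than 50 N (contact force between any of the fingers, the arm and vial_proud above 50 N or contact force between any of the fingers, the arm and key_round above 50 N).
It fails at once if the proud vial is lifted instead of pressed (24 mm or more above its seat) (value of joint vial_proud above 0.024 m).
It fails at once if another vial or key is touched (over 1 N), or moved (a vial by 3 mm, a key by 1.5 mm) (contact force between any of the fingers, the arm and vial_b above 1 N or distance of any of vial_b, vial_c, vial_d, vial_e, vial_f from where it was at the start of the episode above 0.003 m or contact force between any of the fingers, the arm and vial_c above 1 N or contact force between any of the fingers, the arm and vial_d above 1 N or contact force between any of the fingers, the arm and vial_e above 1 N or contact force between any of the fingers, the arm and vial_f above 1 N or contact force between any of the fingers, the arm and key_square above 1 N or distance of any of key_square, key_bar from where it was at the start of the episode above 0.0015 m or contact force between any of the fingers, the arm and key_bar above 1 N).
It fails at once if the round key is pressed (over 3 mm) while the vial is not yet home (value of joint each of key_round, vial_proud above 0.003 m).
It fails at once if a loose thing on the bench is moved by 15 mm or more (distance of any of spare_vial, sample_cup, dish_stack, wash_bottle, jar, tip_box, spatula from where it was at the start of the episode above 0.015 m).
It also fails if it takes over 42 s, if anything falls off the work surface, if the arm or the gripper's body presses on something with over 40 N, if the wrist force passes 120 N, or if a joint passes its speed limit or range.

## Working session

There is one attempt and no reset: what is moved stays moved. The work goes in short steps, each a Python script; the robot and the scene stay as the last script left them, time stands still between calls to the robot, and variables do not carry over. Pictures are saved under pics/ and viewed, at most 10 in all, crops included, and the job is handed in when it is done.

```bash
mkdir -p pics
python3 - <<'E'
from rig import ctrl,viewer
import cv2,numpy as np
for n in("scene","side"):
    p,d=viewer.snapshot(n);cv2.imwrite(f"pics/{n}.png",p);np.save(f"{n}_d.npy",d)
    c=viewer.calibration(n);print(n,np.round(c["K"],1).tolist(),np.round(c["eye"]),np.round(c["rotation"],3).tolist())
s=ctrl.read_state();print(s["time_s"],s["ee_rot"])
E
```

```text
scene [[361.8, 0.0, 313.7], [0.0, 361.8, 201.5], [0.0, 0.0, 1.0]] [1306.  496.  825.] [0.443, 0.794, -0.369, -0.193]
side [[506.4, 0.0, 315.7], [0.0, 506.4, 194.3], [0.0, 0.0, 1.0]] [-212.  880.  911.] [-0.305, 0.836, -0.426, 0.165]
0.1 [ 9.78469437e-01  2.06391193e-01 -5.22786306e-05 -4.83534821e-04]
```

View pics/scene.png

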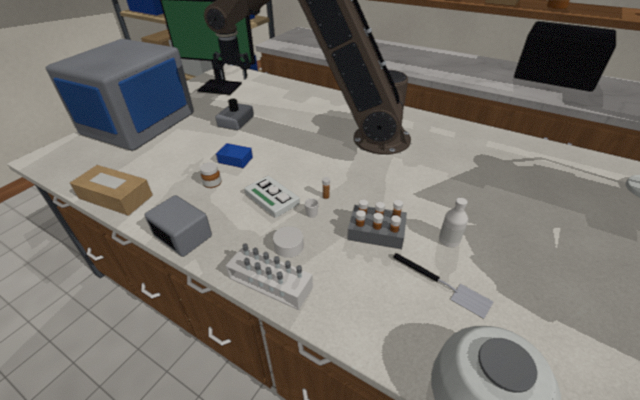

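View pics/side.png

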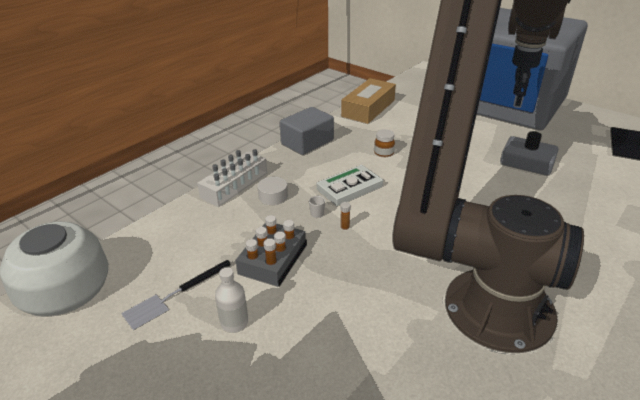

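The scene view shows the rack at about (378,225) and the keypad at about (270,195). In the side view they are at (272,248) and (350,183). I'll locate both roughly and move the wrist camera over each.

```bash
cat > h.py <<'E'
from rig import ctrl,viewer
import cv2,numpy as np
from scipy.spatial.transform import Rotation as R
def rot(c):
    r=np.array(c["rotation"]);return R.from_quat(r).as_matrix() if r.size==4 else r
def cast(c,uv,z,fish=False):
    K=np.array(c["K"]);uv=np.atleast_2d(uv).astype(float)
    x=(uv-K[:2,2])/[K[0,0],K[1,1]]
    if fish:
        r=np.linalg.norm(x,axis=1)+1e-12
        d=np.c_[x*(np.sin(r)/r)[:,None],np.cos(r)]
    else:d=np.c_[x,np.ones(len(x))]
    d=d@rot(c).T;e=np.array(c["eye"])
    return e+d*((z-e[2])/d[:,2])[:,None]
def down(yaw): # tool z down, tool y at angle yaw from world y
    return (R.from_euler('z',yaw)*R.from_quat([1,0,0,0])).as_quat()
E
python3 - <<'E'
from h import *
c=viewer.calibration("scene");s=viewer.calibration("side")
print("vials z92",cast(c,[[364,204],[381,206],[398,206],[361,216],[378,219],[396,221]],92).round())
print("keypad z30 scene/side",cast(c,[270,195],30).round(),cast(s,[350,184],30).round())
print("rack side z70",cast(s,[272,243],70).round(),cast(c,[378,220],70).round())
print("spare,cup,dish,bottle",cast(c,[[326,190],[312,208],[289,238],[453,222]],40).round())
w=viewer.calibration("wrist");t=ctrl.read_state()
print(w,rot(w).round(2),t["tool_pos"],R.from_quat(t["ee_rot"]).as_matrix().round(2))
E
```

```text
vials z92 [[524. 169.  92.]
 [506. 217.  92.]
 [480. 262.  92.]
 [577. 185.  92.]
 [563. 234.  92.]
 [544. 282.  92.]]
keypad z30 scene/side [[ 581. -157.   30.]] [[ 551. -151.   30.]]
rack side z70 [[509. 228.  70.]] [[545. 228.  70.]]
spare,cup,dish,bottle [[470.   1.  40.]
 [573.  10.  40.]
 [722.  23.  40.]
 [405. 418.  40.]]
{'K': array([[309.70691629,   0.        , 325.10007435],
       [  0.        , 309.70691629, 198.83346733],
       [  0.        ,   0.        ,   1.        ]]), 'eye': array([ 325.5089898 , -538.90033858,  372.09429639]), 'rotation': array([ 0.82726899, -0.53883054, -0.08684569,  0.13321219])} [[ 0.4  -0.87 -0.29]
 [-0.91 -0.38 -0.13]
 [-0.    0.31 -0.95]] [ 252.39202754 -571.5474629   230.80143801] [[ 0.91  0.4  -0.  ]
 [ 0.4  -0.91  0.  ]
 [ 0.   -0.   -1.  ]]
```

Run:
```python
from h import *
import json
ctrl.grip(0)
o=down(0);out={}
for n,p in(("key",[545,-155,250]),("rack",[510,225,280])):
    ctrl.move_to(p,o);ctrl.sleep(.2)
    c=viewer.calibration("wrist");im,d=viewer.snapshot("wrist")
    cv2.imwrite(f"pics/w_{n}.png",im);np.save(f"w_{n}.npy",d)
    out[n]={k:np.array(v).tolist() for k,v in c.items()}
json.dump(out,open("cal.json","w"));s=ctrl.read_state();print(s["time_s"],s["tool_pos"],s["opening"],s["wrist_force"])
```

```text
4.6417 [510.31771657 224.31229019 279.88357463] -0.030067189502605566 [ 0.33075501  0.4927395  -0.04281489]
```

View pics/w_key.png

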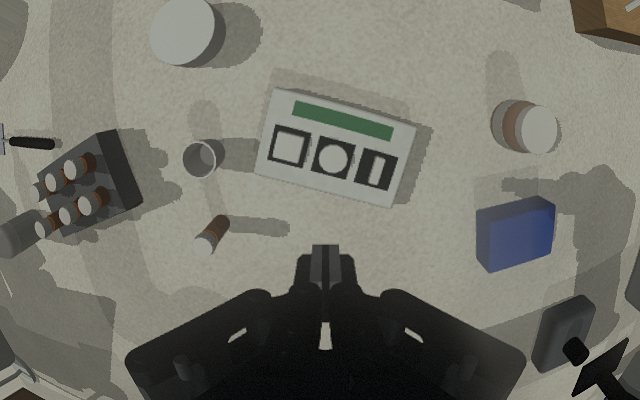

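View pics/w_rack.png

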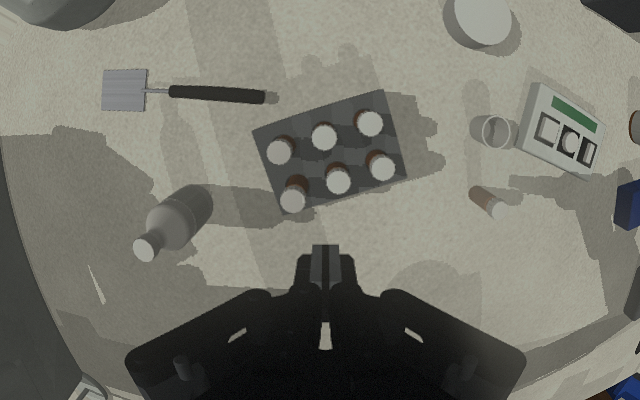

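The key view has the round key in the middle at (333,158), with the square key at (289,146) and the bar at (376,170). The rack view has caps at (281,152), (324,137), (370,124), (292,200), (338,181) and (381,167). The bottom-left cap at (292,200) looks displaced, so it is probably the proud one. I'll refine these with masks and depth.

Run:
```python
from h import *
import json
cal=json.load(open("cal.json"))
def blob(im,uv,half,thr):
    g=im.min(axis=2);u,v=uv
    m=np.zeros_like(g);m[v-half:v+half+1,u-half:u+half+1]=255
    m[g<thr]=0;m=cv2.morphologyEx(m,cv2.MORPH_OPEN,np.ones((3,3)))
    n,l,st,ce=cv2.connectedComponentsWithStats(m);k=1+np.argmax(st[1:,4])
    return ce[k],st[k],l==k
im=cv2.imread("pics/w_rack.png");d=np.load("w_rack.npy");c=cal["rack"]
def pt(c,uv,dep): # depth along optical axis
    K=np.array(c["K"]);x=(np.array(uv)-K[:2,2])/K[0,0];r=np.linalg.norm(x)
    return np.array(c["eye"])+rot(c)@(np.r_[x*np.tan(r)/r,1]*dep)
print("sample",im[200,292],im[137,324],im[150,345])
for uv in[(281,152),(324,137),(370,124),(292,200),(338,181),(381,167)]:
    ce,st,m=blob(im,uv,18,130);dep=np.median(d[m])
    p=pt(c,ce,dep);z=92
    print(ce.round(1),st[2:],p.round(1),cast(c,ce,92,True)[0].round(1),cast(c,ce,110,True)[0].round(1))
im=cv2.imread("pics/w_key.png");d=np.load("w_key.npy");c=cal["key"]
for uv in[(289,146),(333,158),(376,170)]:
    ce,st,m=blob(im,uv,17,110);print(im[uv[1],uv[0]],ce.round(1),st[2:],pt(c,ce,np.median(d[m])).round(1),cast(c,ce,40,True)[0].round(1))
```

```text
sample [140 150 150] [155 165 162] [78 82 80]
[278.1 152.2] [ 23  23 418] [534.5 275.1  90.7] [534.7 274.9  92. ] [537.8 272.1 110. ]
[323.6 137.4] [ 24  24 460] [550.1 225.6  90.7] [550.3 225.6  92. ] [552.5 225.5 110. ]
[369.9 123.4] [ 25  24 464] [565.8 176.2  90.6] [565.9 176.4  92. ] [567.2 179.  110. ]
[292.2 200.7] [ 24  23 424] [485.1 259.2 109.1] [479.3 261.1  92. ] [485.4 259.1 110. ]
[337.9 181.8] [ 23  23 414] [500.9 209.9  90.8] [501.2 209.9  92. ] [506.1 210.7 110. ]
[382.7 168.6] [ 23  23 419] [516.1 160.4  90.5] [516.4 160.7  92. ] [520.5 164.1 110. ]
[149 157 155] [287.6 146.9] [ 30  31 688] [ 571.3 -112.5   38.4] [ 571.5 -112.7   40. ]
[148 157 155] [332.5 158.5] [ 28  28 613] [ 557.4 -164.3   38.5] [ 557.7 -164.2   40. ]
[150 160 156] [376.4 170.4] [ 16  28 261] [ 543.5 -216.    38.8] [ 543.8 -215.8   40. ]
```

The proud vial is at (485.3, 259.2) with its top at about 110. That fits both the 52 mm lattice and the depth reading. The keys check out too, at 54 mm spacing and z of about 39–40. Next I'll press the vial.

Run:
```python
from h import *
def st(t):
    s=ctrl.read_state();print(t,round(s["time_s"],2),s["tool_pos"].round(1) if hasattr(s["tool_pos"],'round') else s["tool_pos"],np.round(s["wrist_force"],1))
ctrl.move_to([485.3,259.2,150],down(0));st("above")
ctrl.movel([485.3,259.2,120],vel=60);ctrl.sleep(.2);st("120")
print(ctrl.movel([485.3,259.2,86],vel=15,stop_force=18));st("stop")
ctrl.sleep(.4);st("hold")
```

```text
above 5.25 [486.2 259.3 150.9] [ 0.4 -0.   0. ]
120 6.1 [485.4 259.3 120.3] [ 0.2  0.6 -0.5]
True
stop 7.78 [485.4 259.2  92. ] [-2.1 -1.3  7.5]
hold 8.18 [485.4 259.2  91.9] [-1.9 -0.4  7.5]
```

Run:
```python
from h import *
ctrl.movel([485.3,259.2,150],vel=80)
ctrl.move_to([510,225,280],down(0));ctrl.sleep(.2)
c=viewer.calibration("wrist");im,d=viewer.snapshot("wrist");cv2.imwrite("pics/after.png",im)
for (x,y,u,v) in[(0,0,278,152),(0,0,324,137),(0,0,338,182),(0,0,288,202)]:
    dep=np.median(d[v-3:v+4,u-3:u+4]);K=c["K"];q=(np.array([u,v])-K[:2,2])/K[0,0];r=np.linalg.norm(q)
    print(u,v,(np.array(c["eye"])+rot(c)@(np.r_[q*np.tan(r)/r,1]*dep)).round(1))
print(ctrl.read_state()["time_s"])
```

```text
278 152 [533.6 275.9  90.8]
324 137 [549.5 226.1  90.7]
338 182 [499.9 210.7  91.1]
288 202 [476.4 266.8  90.4]
9.9167
```

The vial's cap now reads 90.4, level with its neighbours at 90.7–91.1, so it is home. Next is the round key.

Run:
```python
from h import *
def st(t):
    s=ctrl.read_state();print(t,round(s["time_s"],2),np.round(s["tool_pos"],1),np.round(s["wrist_force"],1))
k=[557.6,-164.2]
ctrl.move_to(k+[180],down(0))
ctrl.movel(k+[55],vel=100);ctrl.sleep(.2);st("55")
print(ctrl.movel(k+[32],vel=12,stop_force=14));st("stop")
ctrl.sleep(.4);st("hold")
```

```text
55 13.02 [ 557.7 -164.2   55.4] [-0.3 -0.5  0.2]
True
stop 14.62 [ 557.6 -164.2   34.1] [-1.1  0.2  6.6]
hold 15.03 [ 557.6 -164.2   34. ] [-1.   0.3  8.1]
```

Tip height is 34.0, so the key is at its full 6 mm travel, with 8 N on the tool. Now I'll withdraw, check and hand in.

Run:
```python
from h import *
k=[557.6,-164.2]
ctrl.movel(k+[150],vel=100)
ctrl.move_to([545,-155,250],down(0));ctrl.sleep(.3)
c=viewer.calibration("wrist");im,d=viewer.snapshot("wrist");cv2.imwrite("pics/end.png",im)
for u,v in[(288,147),(332,158),(376,170)]:
    dep=np.median(d[v-3:v+4,u-3:u+4]);K=c["K"];q=(np.array([u,v])-K[:2,2])/K[0,0];r=np.linalg.norm(q)
    print((np.array(c["eye"])+rot(c)@(np.r_[q*np.tan(r)/r,1]*dep)).round(1))
print(np.abs(im.astype(int)-cv2.imread("pics/w_key.png"))[:240].mean(),ctrl.read_state()["time_s"])
print(ctrl.sign_off())
```

```text
[ 570.9 -112.3   38.6]
[ 557.8 -162.9   38.6]
[ 543.8 -214.7   38.3]
2.735759548611111 17.175
the job is handed in; nothing more can be done
None
```

The proud vial is pressed home, level with the other caps checked; the round key went down its full 6 mm and sprang back, and the job was handed in at about 17 s (the judge's verdict was not shown).

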